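# Swing the valve refacer's workhead to the next index hole

## Robot

A 6-joint arm with a two-finger parallel gripper is mounted at the origin on the work surface. World frame = base frame: x ahead of the robot, y to its left, z up, the work surface at z = 0. Lengths are in m, angles in rad, forces in N, time in s.
With the tool pointing down it reaches from about 0.3 to 0.775 m from the base axis. Payload 14.6 kg.
Tool frame: the origin (TCP) lies at the very end of the fingers, on their centre line; the grasp point (between the pads) lies 19 mm behind it; z points along the fingers, y is the line along which they close (so a half turn about z gives the same grasp; the last joint's range is limited). The gripper opens to 94 mm and grips with 3 to 60 N. Pads are 16 mm wide; open, the fingers measure 119 mm over their backs; the gripper's body (75 mm by 177 mm) begins 78 mm behind the grasp point.
Start: joints at [-1.324, 0.3, 1.521, -0, 1.321, -0.067], TCP at [0.17, -0.523, 0.205] pointing down, gripper open.
Joint ranges: [-3.03, 3.03], [-0.79, 2.21], [0.23, 2.52], [-1.04, 4.18], [0, 3.07], [-2.55, 2.55]. Speed limits (rad/s): [2.22, 2.22, 2.57, 3.14, 3.14, 3.14].

## Interface

Orientations are given as [roll, pitch, yaw] about the fixed x, y, z axes, in that order (R = Rz(yaw) Ry(pitch) Rx(roll)).
In Python, from station import ctrl gives the robot as it stands.
- The arm moves only by the shell command python3 -m pendant 'ROWS' [OPENING] [FORCE]. ROWS is JSON, a list of rows, each a list of 2 entries, a list of its own where there are three numbers: the shift along the world's x, y, z in cm, then the turn about the world's z in rad. A call has 1 to 20 rows; each row shifts and turns the commanded pose from where the row before left it; what a row does not reach is not made up. A row lasts 1/12 s, in which the tool goes at most 41.7 mm and 7.16 degrees, less where a joint would pass 70% of its speed; a pose out of reach is approached as far as the arm can. A call is refused whole if a number of a shift passes 4.17 or a number of a turn 0.125, either way. A call with a gripper value outside its range is refused whole. OPENING is the opening, from 0 (shut) to 1 (fully open), set as the call begins (- or left out, the last holds). The fingers move at their own pace and stop on an object; FORCE is the grip in N (left out, the last holds). Time passes only in rows, so rows that do not move let the fingers close. It gives the time, the measured TCP pose, the force, the opening and the grip force at its end, in the units of the state.
- ctrl.get_obs(): the state, without advancing time (a new reading comes with each control period).
- ctrl.camera(name): name is "side" or "top" or "wrist"; returns a dict with "color" (420x560x3 uint8, red, green, blue), "intrinsics" (3x3 intrinsics, pixels), "camera_from_world" (4x4, takes a point from world to camera coordinates). Camera axes: x right, y down, z forward; pixel columns grow to the right and rows downward; lengths in m; the calibration is good to about 2 mm. A picture is of the moment at which its call begins. There is no depth.
- ctrl.hand_in(): hands the job in; it is judged then, once.
The state is a dict: "time_s": time; "qpos": joint angles; "joint_vel": joint speeds; "tau": joint torques, N m; "ee_pos": TCP position; "eef_rot": TCP orientation; "force": force on the tool from outside, world axes, zero at the start; "moment": the same for the moment, N m; "grip_width": finger opening in m; "grip_force": force on a finger pad.
Only numpy, scipy, OpenCV 4.12 (cv2) and the standard library are available. Lean on these libraries where they do the work, as an engineer would, in place of code of your own. Each camera call takes 0.05 s, during which the arm holds its last target. There are 200 camera calls.

## Task

Set the valve refacer on the bench to its next grinding angle: hook a fingertip through the pull ring of the spring index pin, lift the pin out of its hole, swing the index arm with the workhead one hole to the left as seen from the robot (towards the grinding wheel), and let the ring go so that the pin drops fully home in that hole. Leave the loose valves, springs, cartons and spanner as they are, and finish clear of the machine.

Things in the scene. Friction and masses are not known exactly. Their poses are not given: they have to be found in the camera images.
- ring_centre (a point): Middle of the opening of the index pin's steel pull ring (7 mm rod, 52 mm inside, 66 mm outside); rises and swings with the pin. The ring is rigid on the pin's top; its plane leans back 40 degrees from upright, top edge towards the pivot. Site z is up, x points level along the index arm to the pivot, 171 mm away: a fingertip goes through towards +x, sloping down 40 to 65 degrees. 158 mm over the bench with the pin home.
- ring_top (a point): Top of the ring (middle of the rod, 29.5 mm from ring_centre up the ring's plane); the fingertip lifts against its underside. Room for the tip: the pin's spring housing (36 mm across) ends 41 mm below ring_centre, all on the near side of it; the arm's top (46 mm wide) is about 64 mm below it, and nothing stands within 60 mm beyond the ring.
- index_pin (a joint): Lift of the index pin in m, straight up: 0 = fully home in a hole, 0.010 = its rounded nose just clears the quadrant plate and can ride on it, 0.022 = stop. Pin 10 mm across, holes 12 mm. Spring and weight push it down with 6 N at 0, 10 N at the stop. Let go over plain plate, the pin rides on it and drops by itself when the arm brings it over a hole.
- workhead (a joint): Swing of workhead and index arm about the upright pivot in rad: 0 = the hole it starts in, positive = the arm's end goes to the robot's left, towards the grinding wheel. Holes at -0.262, 0, 0.262, 0.524 (15 degrees, 50 mm along the 190 mm radius arc). Pin up, it swings at about 3 N at the ring (more if moved fast) and stays where it is left.
- hole_now (a point): Mouth of the hole the pin stands in at the start, on top of the steel quadrant plate at the machine's front, 68 mm above the bench.
- hole_next (a point): Mouth of the next hole to the left on the quadrant, the one wanted.
- pivot (a point): On the workhead's upright swivel axis, 68 mm above the bench, fixed to the machine: z up, x across the machine away from the robot, y along it to the left. Bench valve refacer: green cast base 500 by 560 mm, deck 50 mm high, workhead (round housing, chuck, valve; top 195 mm above the bench) over the pivot, grinding wheel (124 mm) at the left rear.
- valve_a_c (a point): Half-way up a loose engine valve standing on its head on the machine's deck (38 mm head, 112 mm tall, thin stem up). To be left alone.
- valve_b_c (a point): Half-way up a loose engine valve standing on its head on the machine's deck (32 mm head, 108 mm tall, thin stem up). To be left alone.
- valve_c_c (a point): Half-way up a loose engine valve standing on its head on the machine's deck (38 mm head, 112 mm tall, thin stem up). To be left alone.
- spring_a_c (a point): Centre of a loose valve spring standing on the bench by the machine's front right corner, 31 mm across, 46 mm tall. To be left alone.
- spring_b_c (a point): Centre of a loose valve spring standing on the bench by the machine's front right corner, 31 mm across, 46 mm tall. To be left alone.
- carton_a_c (a point): Centre of a loose orange carton, 100 by 130 by 75 mm, on the bench at the machine's left. To be left alone.
- carton_b_c (a point): Centre of a loose orange carton, 85 by 110 by 60 mm, on the bench in front of the machine, left of its middle. To be left alone.
- spanner_grip (a point): Grip of a loose spanner, 170 mm long, lying on the bench in front of the machine. To be left alone.

How it is judged:
By the outcome, as a careful person would: the job done as asked, in the order asked, and still so for the second after the job is handed in, with the robot touching nothing.
It also fails if it takes over 58 s, if anything falls off the work surface, if the arm or the gripper's body presses on something with over 40 N, if the wrist force passes 120 N, or if a joint passes its speed limit or range.

## Working session

There is one attempt and no reset: what is moved stays moved. The work goes in short steps, Python scripts to look and compute and a shell command to move; the robot and the scene stay as the last step left them, time stands still between calls to the robot, and variables do not carry over. Pictures are saved under pics/ and viewed, at most 10 in all, crops included, and the job is handed in when it is done.

```bash
mkdir -p pics; ls; python3 - <<'E'
from station import ctrl
import cv2,numpy as np
for n in("side","top"):
    c=ctrl.camera(n); cv2.imwrite(f"pics/{n}0.png",c["color"][:,:,::-1])
    T=np.linalg.inv(c["camera_from_world"]); print(n,c["intrinsics"].tolist(),T.round(3).tolist())
o=ctrl.get_obs();print(o)
E
```

```text
pics
side [[384.13631238018655, 0.0, 278.4219077921302], [0.0, 384.13631238018655, 203.89750667280725], [0.0, 0.0, 1.0]] [[0.971, -0.139, 0.193, 0.399], [-0.237, -0.513, 0.825, -0.82], [-0.015, -0.847, -0.531, 0.687], [0.0, 0.0, 0.0, 1.0]]
top [[380.1404543654533, 0.0, 282.32356013282805], [0.0, 380.1404543654533, 201.61225608382495], [0.0, 0.0, 1.0]] [[0.016, -0.994, 0.106, 0.479], [-1.0, -0.015, 0.008, 0.048], [-0.006, -0.106, -0.994, 1.221], [0.0, 0.0, 0.0, 1.0]]
{'time_s': 0.1, 'qpos': array([-1.32359133e+00,  3.00409437e-01,  1.52154215e+00,  1.00443699e-05,
        1.32071326e+00, -6.66089327e-02]), 'joint_vel': array([ 0.00132864, -0.00080064, -0.00234822,  0.00166158,  0.00023987,
       -0.00023891]), 'tau': array([-1.44399968e-03, -5.32654345e+01, -3.53286445e+01,  7.09199044e-02,
        2.35351530e-02, -6.72946840e-05]), 'ee_pos': array([ 0.16971263, -0.52289919,  0.20493663]), 'eef_rot': array([-3.14052348e+00, -8.10725808e-05,  3.13811392e-01]), 'force': array([-0.49199734,  0.25357618,  0.57440533]), 'moment': array([0.00834038, 0.00635657, 0.0222282 ]), 'grip_force': 0.0, 'grip_width': 0.09427395861608064}
```

View pics/side0.png

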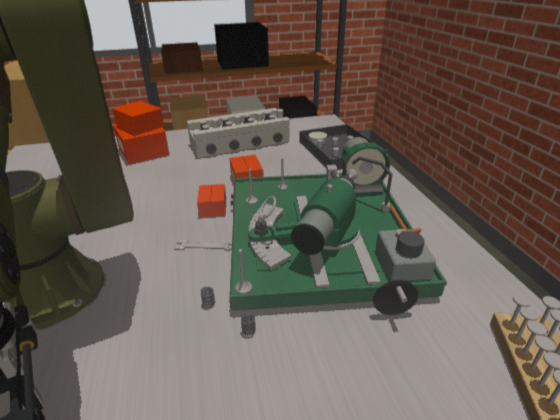

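View pics/top0.png

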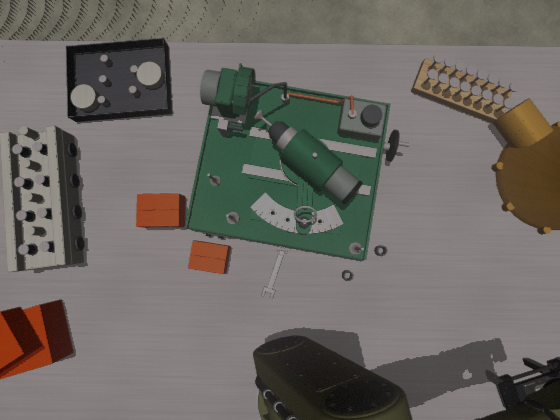

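Top view: ring at about (305,216), on the arm under the workhead; side view: ring near (262,222). The pendant can't tilt the tool, so I'll put one vertical finger down through the ring and pinch its top rod. First I need enlarged crops to measure the ring and the pivot.

```bash
python3 - <<'E'
import cv2,numpy as np
a=cv2.imread("pics/side0.png")[185:275,220:320]; b=cv2.imread("pics/top0.png")[170:260,245:345]
f=lambda i:cv2.resize(i,None,fx=4,fy=4,interpolation=cv2.INTER_CUBIC)
cv2.imwrite("pics/c0.png",np.hstack([f(a),f(b)]))
E
```

```text
(no output)
```

View pics/c0.png

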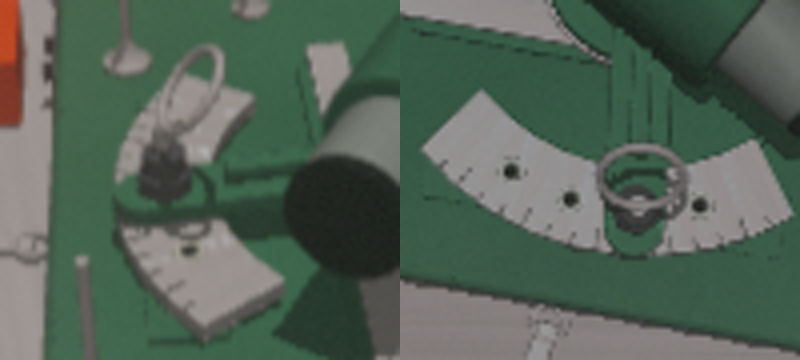

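Left half (side): ring ellipse centre is at crop (194,82), i.e. pixel (268.5,205.5). Right half (top): ring centre crop (641,181), i.e. (305.2,215.2). Free holes are at (273,212.8), (287.7,219.5) and (320,221.2).

```bash
cat >h.py <<'E'
import numpy as np
from station import ctrl
def ray(c,p):
    T=np.linalg.inv(c["camera_from_world"]); d=T[:3,:3]@np.linalg.inv(c["intrinsics"])@[p[0],p[1],1]
    return T[:3,3],d/np.linalg.norm(d)
def onz(c,p,z):
    o,d=ray(c,p); return o+d*(z-o[2])/d[2]
def cross(*rs):
    A=sum(np.eye(3)-np.outer(d,d) for o,d in rs); b=sum((np.eye(3)-np.outer(d,d))@o for o,d in rs)
    return np.linalg.solve(A,b)
E
python3 - <<'E'
from h import *
from scipy.optimize import least_squares
s=ctrl.camera("side");t=ctrl.camera("top")
rs=ray(s,(268.2,205.2));rt=ray(t,(304.9,214.9))
print("ring x2",cross(rs,rt),"top z.158",onz(t,(304.9,214.9),.158),"side z.158",onz(s,(268.2,205.2),.158))
H=[onz(t,p,.068) for p in((319.6,220.9),(287.4,219.1),(272.6,212.4))]
th=np.array([-.262,.262,.524])
# hole = piv - 0.19*(cos(a+th'), sin) ; arm dir x at th=0 yaw a; positive th: end goes left(+y) => clockwise from above
def f(v): return np.ravel([np.array(h[:2])-(v[:2]-.19*np.array([np.cos(v[2]-q),np.sin(v[2]-q)])) for h,q in zip(H,th)])
r=least_squares(f,[.65,0,0]); v=r.x
print("piv",v,"res mm",(r.fun*1e3).round(1))
for q in(0,.262):
    u=np.array([np.cos(v[2]-q),np.sin(v[2]-q)]); print("hole",v[:2]-.19*u,"ringc",v[:2]-.171*u,"ringtop",v[:2]-.152*u,"yaw",v[2]-q)
E
```

```text
ring x2 [ 0.55907188 -0.00765971  0.16441978] top z.158 [ 0.55614893 -0.00747994  0.158     ] side z.158 [0.56453002 0.00225086 0.158     ]
piv [ 0.73033946 -0.0143131  -0.03362024] res mm [-0.1  0.4  0.5 -0.3 -0.4 -0.1]
hole [ 0.54044683 -0.00792645] ringc [ 0.55943609 -0.00856512] ringtop [ 0.57842536 -0.00920378] yaw -0.033620239867133
hole [0.54858135 0.04104022] ringc [0.56675716 0.03550489] ringtop [0.58493297 0.02996956] yaw -0.29562023986713304
```

Both estimates agree: ring_top is at about (0.578,-0.009), arm yaw is -0.034, so tool yaw should be 1.537. Raise the tool and travel above the ring.

```bash
python3 -m pendant '[[[0,0,3.8],0],[[0,0,3.8],0],[[0,0,3.8],0]]' 0.25; python3 -m pendant '[[[2,2.6,0],0.061],[[2,2.6,0],0.061],[[2,2.6,0],0.061],[[2,2.6,0],0.061],[[2,2.6,0],0.061],[[2,2.6,0],0.061],[[2,2.6,0],0.061],[[2,2.6,0],0.061],[[2,2.6,0],0.061],[[2,2.6,0],0.061],[[2,2.6,0],0.061],[[2,2.6,0],0.061],[[2,2.6,0],0.061],[[2,2.6,0],0.061],[[2,2.6,0],0.061],[[2,2.6,0],0.061],[[2,2.6,0],0.061],[[2,2.6,0],0.061],[[2,2.6,0],0.061],[[2,2.6,0],0.061]]'; python3 -m pendant '[[[0,0,0],0],[[0,0,0],0]]'
```

```text
time_s: 0.45
ee_pos: [0.1697, -0.5227, 0.3207]
eef_rot: [-3.14, -0.0, 0.314]
force: [-0.0, -0.0, 0.0]
grip_width: 0.0775
grip_force: 0.0
time_s: 2.12
ee_pos: [0.5705, -0.0015, 0.3193]
eef_rot: [-3.141, -0.0, 1.537]
force: [-0.4, -0.5, 0.8]
grip_width: 0.024
grip_force: 0.0
time_s: 2.28
ee_pos: [0.5701, -0.0021, 0.3186]
eef_rot: [-3.14, 0.0, 1.536]
force: [-1.7, 0.4, 0.2]
grip_width: 0.0237
grip_force: 0.0
```

```bash
python3 -m pendant '[[[0.4,-0.35,-2],0],[[0.4,-0.35,-2],0],[[0,0,-2],0],[[0,0,-1],0],[[0,0,0],0],[[0,0,0],0]]'; python3 - <<'E'
from h import *
import cv2
ims=[]
for n in("wrist","side"):
    c=ctrl.camera(n); im=c["color"][:,:,::-1].copy()
    P=c["camera_from_world"]@[.559,-.0082,.158,1]; q=c["intrinsics"]@P[:3]; print(n,q[:2]/q[2],np.linalg.inv(c["camera_from_world"])[:3].round(3).tolist())
    ims.append(im)
cv2.imwrite("pics/w1.png",ims[0]); 
f=lambda i:cv2.resize(i,None,fx=4,fy=4,interpolation=cv2.INTER_CUBIC)
cv2.imwrite("pics/s1.png",f(ims[1][130:270,200:350]))
print(ctrl.get_obs()["ee_pos"])
E
```

```text
time_s: 2.78
ee_pos: [0.5776, -0.0106, 0.2502]
eef_rot: [3.141, 0.0, 1.533]
force: [-0.2, 0.4, 0.6]
grip_width: 0.0234
grip_force: 0.0
wrist [257.88674835 210.04106284] [[0.999, -0.035, -0.01, 0.58], [-0.037, -0.959, -0.282, 0.071], [0.001, 0.283, -0.959, 0.43]]
side [266.96575754 207.60902558] [[0.971, -0.139, 0.193, 0.399], [-0.237, -0.513, 0.825, -0.82], [-0.015, -0.847, -0.531, 0.687]]
[ 0.57803996 -0.0103882   0.25103335]
```

View pics/w1.png

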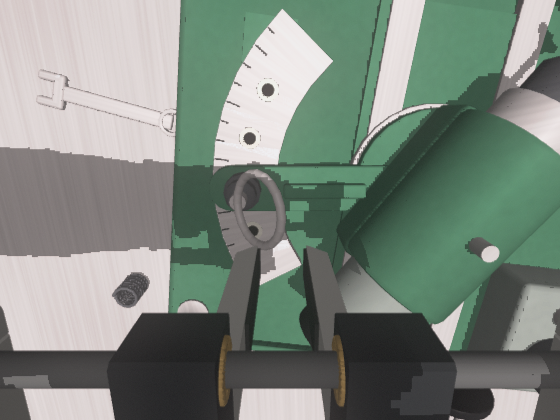

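View pics/s1.png

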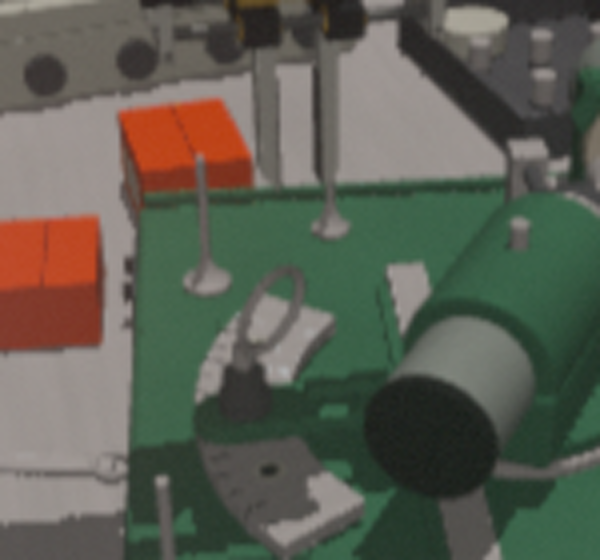

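Wrist view: the ring ellipse is centred at (259,208), where (258,210) was predicted, and its top rod is at column 281, exactly as predicted. Side view: open fingers stand above the ring, nothing in the way. Now descend with one finger through the ring.

```bash
python3 -m pendant '[[[0,0.1,-2],0],[[0,0,-2],0],[[0,0,-1.5],0],[[0,0,-0.5],0],[[0,0,0],0]]'; python3 -m pendant '[[[0,0,-0.5],0],[[0,0,-0.5],0],[[0,0,-0.5],0],[[0,0,-0.5],0],[[0,0,-0.5],0],[[0,0,0],0],[[0,0,0],0]]'; python3 - <<'E'
from h import *
import cv2
w=ctrl.camera("wrist")["color"][:,:,::-1][120:330,160:400]; s=ctrl.camera("side")["color"][:,:,::-1][140:260,215:335]
cv2.imwrite("pics/g1.png",np.hstack([cv2.resize(w,(420,400)),cv2.resize(s,(380,400),interpolation=2)]))
E
```

```text
time_s: 3.3
ee_pos: [0.5777, -0.0091, 0.1894]
eef_rot: [-3.141, -0.0, 1.534]
force: [0.0, 0.3, -0.1]
grip_width: 0.0235
grip_force: 0.0
time_s: 3.88
ee_pos: [0.5777, -0.0091, 0.1642]
eef_rot: [-3.141, -0.0, 1.534]
force: [-0.3, 0.1, 0.0]
grip_width: 0.0236
grip_force: 0.0
```

View pics/g1.png

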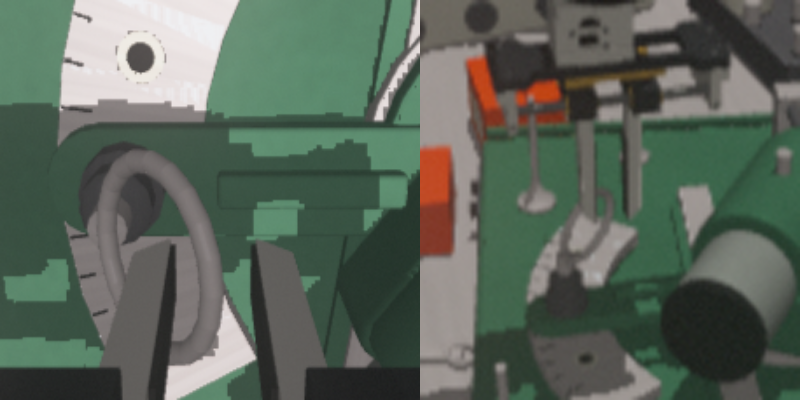

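The left fingertip is inside the ring and its top rod (about (205,250)) stands between the fingers; there is no contact yet. Close gently.

```bash
python3 -m pendant '[[[0,0,0],0],[[0,0,0],0],[[0,0,0],0],[[0,0,0],0],[[0,0,0],0],[[0,0,0],0]]' 0 8
```

```text
time_s: 4.48
ee_pos: [0.5772, -0.0091, 0.1645]
eef_rot: [-3.14, 0.0, 1.534]
force: [-4.8, -0.5, 3.0]
grip_width: 0.0069
grip_force: 7.8
```

```bash
python3 -m pendant '[[[-0.1,0,0],0],[[0,0,0],0],[[0,0,0],0]]' 0 40; python3 -m pendant '[[[0,0,0.4],0],[[0,0,0.4],0],[[0,0,0.4],0],[[0,0,0.4],0],[[0,0,0],0],[[0,0,0],0]]'
```

```text
time_s: 4.73
ee_pos: [0.577, -0.0092, 0.1646]
eef_rot: [3.141, -0.0, 1.534]
force: [1.6, 0.3, 1.0]
grip_width: 0.0063
grip_force: 39.5
time_s: 5.23
ee_pos: [0.5768, -0.0091, 0.1803]
eef_rot: [-3.142, -0.0, 1.534]
force: [3.9, 0.8, -7.7]
grip_width: 0.0062
grip_force: 39.5
```

The pin is lifted about 15.7 mm with a -7.7 N load, as the spring should give. Swing along the arc: total (+0.66,+3.95) cm and -0.262 rad.

```bash
python3 -m pendant '[[[0.025,0.333,0],-0.022],[[0.025,0.333,0],-0.022],[[0.025,0.333,0],-0.022],[[0.025,0.333,0],-0.022],[[0.055,0.33,0],-0.022],[[0.055,0.33,0],-0.022],[[0.055,0.33,0],-0.022],[[0.055,0.33,0],-0.022],[[0.085,0.322,0],-0.022],[[0.085,0.322,0],-0.022],[[0.085,0.322,0],-0.022],[[0.085,0.322,0],-0.02],[[0,0,0],0],[[0,0,0],0],[[0,0,0],0]]'; python3 - <<'E'
from h import *
import cv2
c=ctrl.camera("wrist");w=c["color"][:,:,::-1]
cv2.imwrite("pics/sw.png",cv2.resize(w[60:330,100:460],(800,600)))
for p in((.5786,-.0092,.181),):pass
o=ctrl.get_obs();print(o["force"],o["ee_pos"])
E
```

```text
time_s: 6.48
ee_pos: [0.5831, 0.0302, 0.1801]
eef_rot: [-3.141, 0.0, 1.272]
force: [2.7, -0.9, -8.5]
grip_width: 0.0063
grip_force: 40.0
[ 1.92371188  0.12843492 -7.7606112 ] [0.58313094 0.03021459 0.18015844]
```

View pics/sw.png

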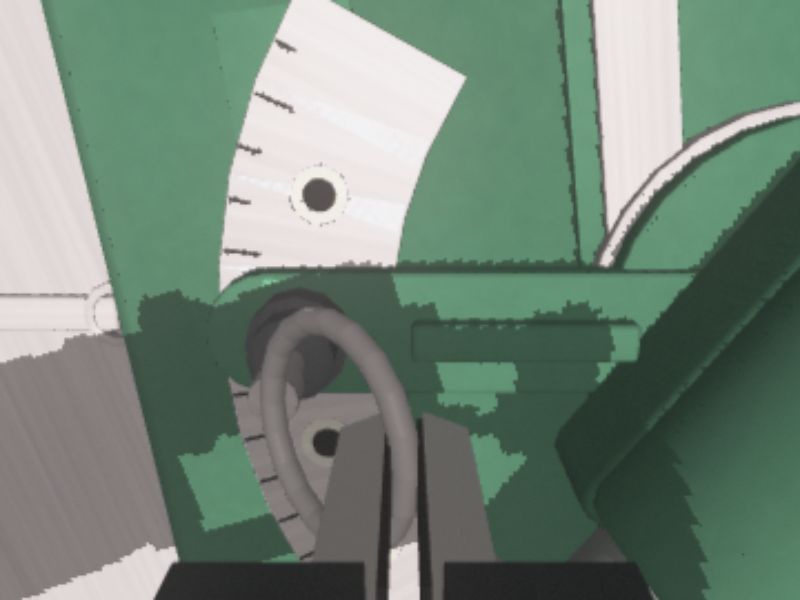

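The arm has swung: the next free hole shows ahead at (318,195) and the vacated one behind at (325,442), evenly spaced about the arm. Lower with the ring still held, to feel whether the nose enters the hole.

```bash
python3 -m pendant '[[[0,0,-0.3],0],[[0,0,-0.3],0],[[0,0,-0.2],0],[[0,0,0],0],[[0,0,0],0]]';python3 -m pendant '[[[0,0,-0.2],0],[[0,0,-0.2],0],[[0,0,0],0],[[0,0,0],0]]'
```

```text
time_s: 6.95
ee_pos: [0.5832, 0.0302, 0.1723]
eef_rot: [-3.141, 0.0, 1.272]
force: [-0.3, -1.6, -6.9]
grip_width: 0.0059
grip_force: 40.0
time_s: 7.28
ee_pos: [0.5833, 0.0302, 0.1683]
eef_rot: [-3.141, 0.0, 1.272]
force: [-0.8, -1.0, -6.9]
grip_width: 0.0059
grip_force: 40.0
```

At 4 mm from home the pin's load still hangs on the fingers, so it is in the hole. Let go.

```bash
python3 -m pendant '[[[0,0,0],0],[[0,0,0],0],[[0,0,0],0],[[0,0,0],0],[[0,0,0],0]]' 0.25; python3 -m pendant '[[[0,0,1],0],[[0,0,2],0],[[0,0,3],0],[[0,0,4],0],[[0,0,4],0],[[0,0,0],0]]'; python3 - <<'E'
from h import *
import cv2
w=ctrl.camera("wrist")["color"][:,:,::-1]; s=ctrl.camera("side");t=ctrl.camera("top")
f=lambda c,a,b:cv2.resize(c["color"][:,:,::-1][a:a+90,b:b+100],None,fx=4,fy=4,interpolation=2)
cv2.imwrite("pics/end.png",np.hstack([f(s,185,220),cv2.resize(w[20:335,105:455],(400,360))]))
v=np.array([.73034,-.01431]);u=np.array([np.cos(-.2956),np.sin(-.2956)])
for h in(0,.01):
    p=[*(v-.171*u),.158+h,1]; q=s["intrinsics"]@(s["camera_from_world"]@p)[:3]; q=q[:2]/q[2]; print(h,q,(q-[220,185])*4)
E
```

```text
time_s: 7.7
ee_pos: [0.5836, 0.0303, 0.1689]
eef_rot: [3.141, -0.0, 1.272]
force: [-0.5, 0.2, 0.4]
grip_width: 0.0232
grip_force: 0.0
time_s: 8.2
ee_pos: [0.5847, 0.0303, 0.3177]
eef_rot: [3.13, -0.004, 1.272]
force: [0.3, 0.5, 0.8]
grip_width: 0.0235
grip_force: 0.0
0 [266.32557875 198.62336629] [185.30231501  54.49346516]
0.01 [266.20361247 195.38520786] [184.81444988  41.54083143]
```

View pics/end.png

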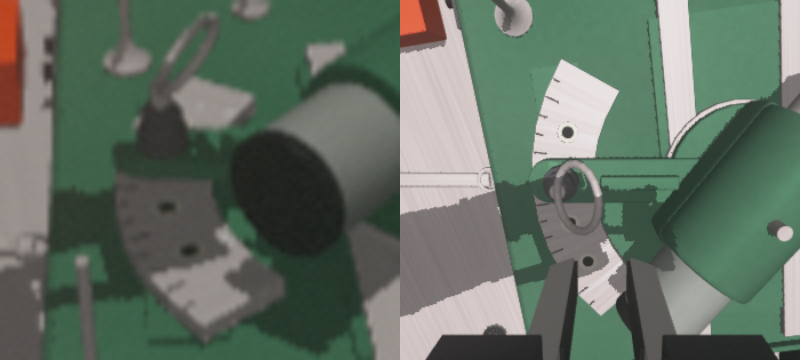

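The ring has come down to its home height at the new hole: side crop centre is about (187,50) against 54 predicted for home, with the same offset as at the start. The vacated hole and the hole to its right are both visible, and the valves are untouched. Retreat clear of the machine and hand in.

```bash
python3 -m pendant '[[[-2,-2.6,0],0],[[-2,-2.6,0],0],[[-2,-2.6,0],0],[[-2,-2.6,0],0],[[-2,-2.6,0],0],[[-2,-2.6,0],0],[[-2,-2.6,0],0],[[-2,-2.6,0],0],[[-2,-2.6,0],0],[[-2,-2.6,0],0],[[-2,-2.6,0],0],[[-2,-2.6,0],0],[[-2,-2.6,0],0],[[-2,-2.6,0],0],[[0,0,0],0],[[0,0,0],0],[[0,0,0],0]]'; python3 - <<'E'
from station import ctrl
print(ctrl.hand_in())
E
```

```text
time_s: 9.77
ee_pos: [0.3034, -0.3333, 0.3077]
eef_rot: [-3.14, -0.001, 1.271]
force: [0.4, -0.8, 0.7]
grip_width: 0.0237
grip_force: 0.0
the job is handed in; nothing more can be done
None
```

The index pin is in the next hole to the left and looks fully home in the camera view; I lifted it by pinching the ring's top rod with one finger through the ring (the tool can't tilt to hook it), then moved the arm clear and handed in at 9.8 s.

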